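Clamp a coffee machine's valve block in the bench quick clamp

ROBOT

A 7-joint arm with a two-finger parallel gripper is mounted at the origin on the work surface. World frame = base frame: x ahead of the robot, y to its left, z up, the work surface at z = 0. Lengths are in m, angles in rad, forces in N, time in s.
With the tool pointing down it reaches from about 0.425 to 0.925 m from the base axis. Payload 6.8 kg.
Tool frame: the origin (TCP) lies at the very end of the fingers, on their centre line; the grasp point (between the pads) lies 19 mm behind it; x points along the fingers, z is the direction in which the jaws open and shut, and the axes are right-handed (so a half turn about x gives the same grasp; the last joint's range is limited). The gripper opens to 85 mm and grips with 20 to 120 N. Pads are 22 mm wide; open, the fingers measure 114 mm over their backs; the gripper's body (76 mm by 85 mm) begins 54 mm behind the grasp point. The pads swing forward as they close: fully open they stand 13 mm farther back than shut.
Start: joints at [-0.108, 0.477, 0.022, 1.555, -0.011, 1.109, -0.083], TCP at [0.675, 0, 0.231] pointing down, gripper open.
Joint ranges: [-2.96, 2.96], [-0.34, 2.1], [-1.41, 1.46], [0.24, 2.44], [-1.37, 4.51], [0.17, 1.92], [-2.96, 2.96]. Speed limits (rad/s): [2.39, 2.39, 3.14, 3.14, 3.14, 3.14, 3.14].

INTERFACE

Orientations are given as a unit quaternion [w, x, y, z].
In Python, from rig import manip, snapshot, camera_params gives the robot as it stands.
- The arm moves only by the tool drive_tool, never from a script. Its argument "deltas" is a list that holds one entry, the list of rows, each a list of 7 numbers: the turn, a rotation vector about the tool's x, y, z in degrees, then the shift along the tool's x, y, z in mm, then the closure, from -1 (fully open) to 1 (shut), so that 0 is half open. In form: [[[ax, ay, az, x, y, z, grip], ...]]. A call has 1 to 12 rows; each row shifts and turns the commanded pose from where the row before left it, along the tool's axes as they then stand; what a row does not reach is not made up. A row lasts 1/12 s, in which the tool goes at most 41.7 mm and 7.16 degrees, less where a joint would pass 70% of its speed; a pose out of reach is approached as far as the arm can. A call is refused whole if a number of a shift passes 41.7 or a number of a turn 7.16, either way. A call with a gripper value outside its range is refused whole. The fingers move at their own pace and stop on an object; "grip_force" is the grip in N (left out, the last holds). Time passes only in rows, so rows that do not move let the fingers close. It gives the time, the measured TCP pose, the force and the opening at its end, in the units of the state.
- manip.get_obs(): the state, without advancing time (a new reading comes with each control period).
- snapshot(name): name is "scene" or "side" or "wrist"; returns the picture (384x512x3 uint8, red, green, blue); there is no depth.
- camera_params(name): a dict with "vfov" (degrees; the focal length in pixels is half the picture's height over the tangent of half this angle, whatever the lens; pixels are square), "cx", "cy" (the principal point, pixels), "rvec" (rotation vector, rad) and "tvec" (3), from world to camera coordinates, as OpenCV has them; the wrist camera has in their place "mount" (4x4, takes a point from camera to tool coordinates, whose origin is the TCP and whose axes are the tool frame's). Camera axes: x right, y down, z forward; pixel columns grow to the right and rows downward; lengths in m; the calibration is good to about 2 mm. A picture is of the moment at which its call begins: read the wrist's pose just before it. camera_params takes no time and is no camera call.
- manip.hand_in(): hands the job in, once; it reports no verdict.
The state is a dict: "t": time; "joint_positions": joint angles; "qd": joint speeds; "effort": joint torques, N m; "position": TCP position; "eef_rot": TCP orientation; "force": force on the tool from outside, world axes, zero at the start; "torque": the same for the moment, N m; "finger_gap": opening from 0.0 (shut) to 1.0 (fully open).
Only numpy, scipy, OpenCV 4.12 (cv2) and the standard library are available. Lean on these libraries where they do the work, as an engineer would, in place of code of your own. Each camera call takes 0.05 s, during which the arm holds its last target. There are 200 camera calls.

TASK

Set the black valve block upright on the bed of the bench clamp, between its two jaws and square to them so that they will grip it across its narrow width, and let go. Then squeeze and release the clamp's trigger as often as it takes, moving the jaw by the trigger alone, until the jaw grips the block firmly; stop as soon as the trigger turns stiff, because the plastic block cracks if it is squeezed much harder. Leave the trigger released, the block firmly held in the clamp, and the mug, screwdriver and jar where they are.

Things in the scene. Friction and masses are not known exactly. Their poses are not given: they have to be found in the camera images.
- clamp: One-hand bar clamp screwed to the counter: black housing, steel bar, grey jaws. Origin: under the centre of its foot (215 x 70 mm). x runs along the bar from handle to jaws, z up. Along x in mm: handle -75 to -59, trigger -29 to -19 at rest, fixed jaw 21 to 35 (block touches it at 35), bed 35 to 79; housing -80 to 16. Heights: housing 55, handle and trigger 115, jaws 86, bed 45.
- bed (a point): Place for the block: point on the bed's top (45 mm above the counter), on the clamp's centre line, 21 mm from the fixed jaw's face; axes as the clamp's. The bed is 40 mm wide in y, so a 50 mm wide block overhangs it 5 mm on each side. The jaws are 44 mm wide, and fingers can pass down beside them.
- block_center (a point): Centre (half-way up) of the loose black plastic valve block, 34 x 50 x 40 mm (x, y, z), with a round valve seat and a grey patch on top; about 90 g. x is its narrow width, which must lie along the clamp's x (either way round).
- block: The same block; origin at the centre of its underside. It cracks if the pad presses on it with more than 21 N; it is firmly held from 4.5 N up.
- pad: Rubber-faced pad on the sliding jaw, sprung: gives way 1 mm for each 3 N, up to 10 mm. Its face is 40 mm wide, from 4 to 38 mm above the bed. Its origin lies at the clamp's origin when the jaw is fully open; use pad_face for its place. The jaw behind it is not to be pushed by hand: the robot may press on jaw or pad with 5 N at most.
- pad_face (a point): Centre of the sliding pad's face that will touch the block, 66 mm above the counter; 54 to 66 mm from the fixed jaw's face at the start. Each full squeeze of the trigger brings it 9 to 16 mm nearer. The ratchet keeps it there when the trigger is let go (it may fall back by about 2 mm).
- trigger_front (a point): Centre of the trigger's front face (towards the jaws), 90 mm above the counter; axes as the clamp's. The trigger is a plate 10 mm thick, 30 wide, standing free from 57 to 115 mm above the counter, with 40 mm free between it and the fixed jaw. It is squeezed along the clamp's -x, towards the handle.
- handle_back (a point): Centre of the fixed handle's back face (away from the jaws), 90 mm above the counter, 34 mm wide; free space behind it. At rest the trigger's front face is 56 mm from it, fully squeezed 38 mm: both are straddled from above.
- trigger (a joint): Trigger travel in m: 0 released, 0.018 fully squeezed (hard stop); a spring returns it. With the jaw running free it takes about 4 to 9 N; once the pad presses on the block, that plus the pad's force. Squeezed to about 18 to 22 N short of the hard stop, the grip is firm; above about 25 N the block cracks. At the hard stop the force rises too, without meaning.
- mug: White mug, bystander, 76 mm wide, 85 mm high; origin at the centre of its underside.
- screwdriver: Screwdriver lying on the counter, 170 mm long, bystander.
- jar: Clear jar, 60 mm wide, 75 mm high, bystander; origin at the centre of its underside.
There are look-alikes about, which are no part of the job. There is more than one size of the block; the job needs the middle-sized.

How it is judged:
On the way, in this order (a step that is already met when the one before it is completed fails the run):
1. the block stands released on the bed between the jaws, square to them and not yet gripped (x of block_center in the frame of bed between -0.012 and 0.02 m and y of block_center in the frame of bed between -0.01 and 0.01 m and z of block_center in the frame of bed between 0.017 and 0.024 m and angle between the x axis of block_center and the x axis of bed, either way round below 0.2 rad and contact force between the fingers and block below 0.3 N and contact force between pad and block below 1 N), for 0.2 s.
2. the sliding jaw's pad presses the block with at least 4.5 N (contact force between pad and block above 4.5 N), for 0.2 s.
At the end, for the whole second after the job is handed in: the block stands on the bed (within 6 mm in height, upright within 0.08 rad), square to the jaws within 0.08 rad, centred across them within 12 mm, against the fixed jaw, pressed by the sliding pad with 4.5 to 21 N; the trigger is back out within 2 mm and nothing moves (contact force between pad and block above 4.5 N and x of block_center in the frame of bed between -0.012 and 0.006 m and y of block_center in the frame of bed between -0.012 and 0.012 m and z of block_center in the frame of bed between 0.016 and 0.026 m and angle between block_center's own z axis and vertical below 0.08 rad and angle between the x axis of block_center and the x axis of bed, either way round below 0.08 rad and value of joint trigger below 0.002 m and linear speed of block below 0.01 m/s); the robot touches nothing.
It fails at once if the block is squeezed by the pad with more than 21 N and cracks (contact force between pad and block above 21 N).
It fails at once if the robot pushes the sliding jaw or its pad by hand with more than 5 N (contact force between any of the arm, the fingers and jaw above 5 N).
It fails at once if a bystander (mug, screwdriver or jar) is moved by more than 30 mm (distance of any of mug, screwdriver, jar from where it was at the start of the episode above 0.03 m).
It also fails if it takes over 67 s, if anything falls off the work surface, if the arm or the gripper's body presses on something with over 40 N, if the wrist force passes 120 N, or if a joint passes its speed limit or range.

## Working session

There is one attempt and no reset: what is moved stays moved. The work goes in short steps, Python scripts to look and compute and a tool call to move; the robot and the scene stay as the last step left them, time stands still between calls to the robot, and variables do not carry over. Pictures are saved under pics/ and viewed, about 8 in all and at most 12, crops included, and the job is handed in when it is done.

Besides the shell and the picture viewer there is one more tool, called after ">>>" by a JSON object that holds its "name" and its "arguments". drive_tool: Moves the arm, as the interface text tells. Its arguments: {"type":"object","properties":{"deltas":{"type":"array","items":{"type":"array","items":{"type":"array","items":{"type":"number"}}}},"grip_force":{"type":"number"}},"required":["deltas"]}

```bash
ls; mkdir -p pics
python3 - <<'E'
from rig import manip,snapshot,camera_params
import cv2,numpy as np
o=manip.get_obs();print({k:np.round(v,4) for k,v in o.items()})
for n in["scene","side","wrist"]:
    print(n,camera_params(n))
    cv2.imwrite(f"pics/{n}0.png",snapshot(n)[:,:,::-1])
a=[cv2.imread(f"pics/{n}0.png") for n in["scene","side"]]
cv2.imwrite("pics/a.png",cv2.resize(a[0],(800,600),interpolation=cv2.INTER_CUBIC))
cv2.imwrite("pics/b.png",cv2.resize(a[1],(800,600),interpolation=cv2.INTER_CUBIC))
E
```

```text
pics
{'t': np.float64(0.0), 'joint_positions': array([-0.1081,  0.4778,  0.0224,  1.5565, -0.0115,  1.1093, -0.0831]), 'qd': array([ 0.0003, -0.002 ,  0.0015, -0.0012,  0.0007,  0.0022,  0.0009]), 'effort': array([-5.00000e-04, -5.96444e+01,  1.60770e+00, -2.81195e+01,
        1.24000e-02,  9.40000e-03,  0.00000e+00]), 'position': array([ 0.6744, -0.    ,  0.2303]), 'eef_rot': array([ 7.064e-01, -1.000e-04,  7.078e-01, -0.000e+00]), 'force': array([ 0.2403, -0.3427,  0.5585]), 'torque': array([ 0.0558, -0.0098,  0.0339]), 'finger_gap': np.float64(1.0003)}
scene {'vfov': 55.86147393916451, 'cx': 252.89350688291256, 'cy': 197.5118912689931, 'rvec': array([ 0.62763544,  2.50314045, -1.3455652 ]), 'tvec': array([ 0.48525045, -0.08096832,  1.09452028])}
side {'vfov': 42.680990852686335, 'cx': 241.67394011344973, 'cy': 192.62080416139855, 'rvec': array([ 2.35956135, -0.47748393,  0.21388453]), 'tvec': array([-0.51546391,  0.23743536,  1.01134399])}
wrist {'vfov': 68.53864923381536, 'cx': 261.00485435920166, 'cy': 189.6272592713088, 'mount': array([[ 4.83300761e-04, -3.08104172e-01,  9.51352503e-01,
        -1.43635446e-01],
       [-1.86397904e-04, -9.51352626e-01, -3.08104117e-01,
         7.87283192e-02],
       [ 9.99999866e-01, -2.84231580e-05, -5.17219419e-04,
        -9.96144008e-04],
       [ 0.00000000e+00,  0.00000000e+00,  0.00000000e+00,
         1.00000000e+00]])}
```

View pics/a.png

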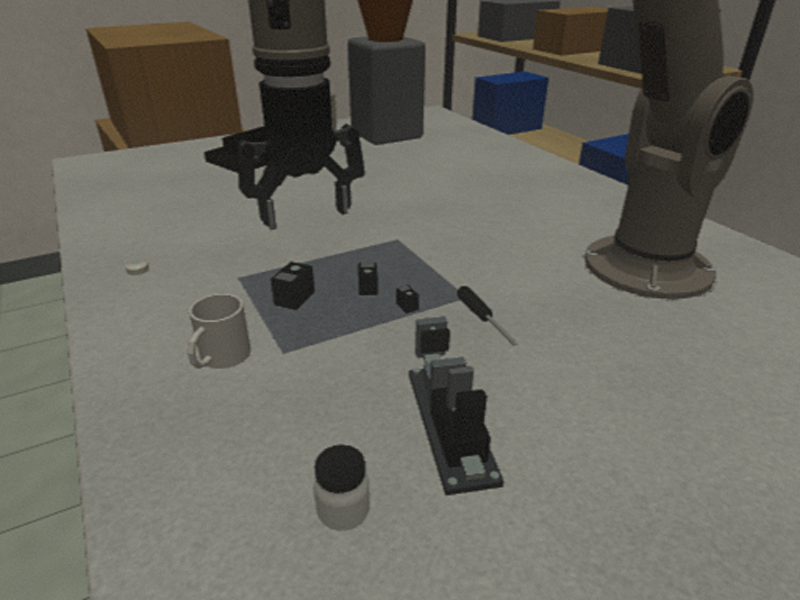

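View pics/b.png

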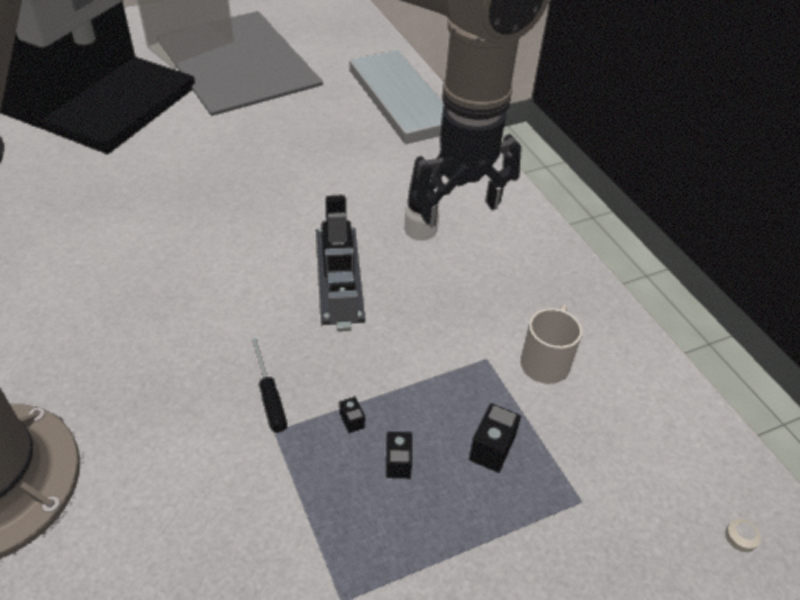

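The side view shows three black blocks on the mat: small (352,413), middle (400,455) and large (495,437). The clamp is at (340,265) with its jaws towards the mat, and the mug, jar and screwdriver are clear of it. Next I'll enlarge the clamp and blocks.

```bash
cat > h.py <<'E'
import numpy as np,cv2
from rig import manip,snapshot,camera_params
from scipy.spatial.transform import Rotation as R
def cam(n,obs=None):
    c=camera_params(n);f=192/np.tan(np.radians(c['vfov'])/2)
    K=np.array([[f,0,c['cx']],[0,f,c['cy']],[0,0,1]])
    if 'mount' in c:
        o=obs or manip.get_obs();T=np.eye(4);q=np.array(o['eef_rot']);T[:3,:3]=R.from_quat(q,scalar_first=True).as_matrix();T[:3,3]=o['position']
        W=np.linalg.inv(T@c['mount'])
        return K,W[:3,:3],W[:3,3]
    return K,R.from_rotvec(c['rvec']).as_matrix(),np.array(c['tvec'])
def ray(C,p):
    K,r,t=C;return -r.T@t, r.T@np.linalg.inv(K)@np.array([p[0],p[1],1.])
def plane(C,p,z):
    o,d=ray(C,p);return o+d*(z-o[2])/d[2]
def tri(Cs,ps):
    A=np.zeros((3,3));b=np.zeros(3)
    for C,p in zip(Cs,ps):
        o,d=ray(C,p);d/=np.linalg.norm(d);P=np.eye(3)-np.outer(d,d);A+=P;b+=P@o
    X=np.linalg.solve(A,b);return X,[np.round(proj(C,X)-p,1) for C,p in zip(Cs,ps)]
def proj(C,X):
    K,r,t=C;v=K@(r@np.asarray(X)+t);return v[:2]/v[2]
def shot(n,name):
    o=manip.get_obs();im=snapshot(n)[:,:,::-1].copy();cv2.imwrite(f'pics/{name}.png',im);return cam(n,o),im
E
python3 - <<'E'
import cv2,numpy as np
a=cv2.imread('pics/scene0.png');b=cv2.imread('pics/side0.png')
# crops
c1=cv2.resize(a[195:320,220:345],(400,400),interpolation=cv2.INTER_CUBIC)#3.2
c2=cv2.resize(b[120:215,190:285],(400,400),interpolation=cv2.INTER_CUBIC)#4.21
c3=cv2.resize(b[225:325,200:400],(400,200),interpolation=cv2.INTER_CUBIC)#2
c4=cv2.resize(a[155:205,165:265],(400,200),interpolation=cv2.INTER_CUBIC)#4
m=np.vstack([np.hstack([c1,c2]),np.hstack([c4,c3])]);m=np.clip(m*1.5,0,255).astype('uint8')
cv2.imwrite('pics/c.png',m)
from h import *
S=cam('side');C=cam('scene')
s=1/1.5625
for n,p,z in[('mid',(400,447),.04),('midfoot',(400,475),0),('clampfar',(337,196),.115),('clamp foot L',(322,322),0.01),('clamp foot R',(364,319),.01),('jar',(421,225),.0),('mug',(548,365),0),('sd',(258,345),.01),('sd2',(278,425),.01)]:
    print(n,np.round(plane(S,np.array(p)*s,z),3))
E
```

```text
mid [ 0.513 -0.184  0.04 ]
midfoot [ 0.507 -0.202  0.   ]
clampfar [0.592 0.242 0.115]
clamp foot L [0.503 0.085 0.01 ]
clamp foot R [0.566 0.066 0.01 ]
jar [0.75  0.241 0.   ]
mug [ 0.792 -0.118  0.   ]
sd [0.397 0.078 0.01 ]
sd2 [ 0.38 -0.07  0.01]
```

View pics/c.png

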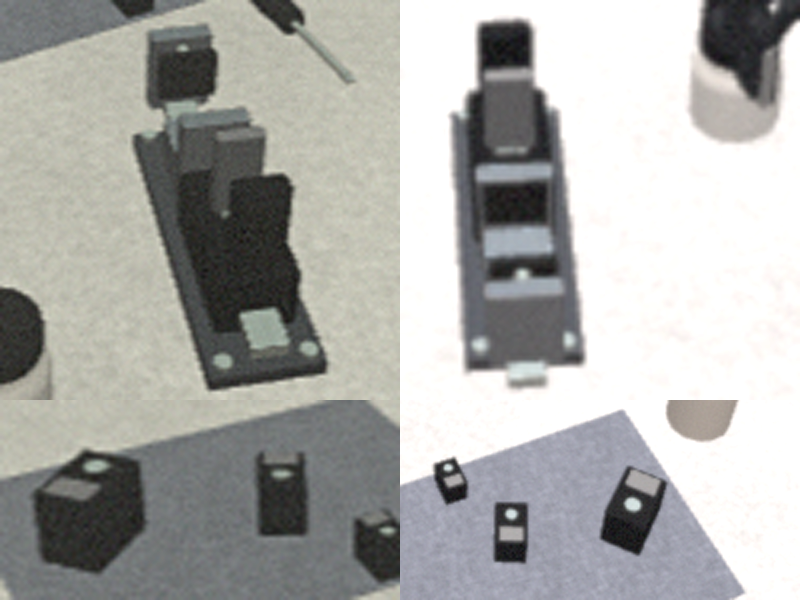

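View pics/wrist0.png

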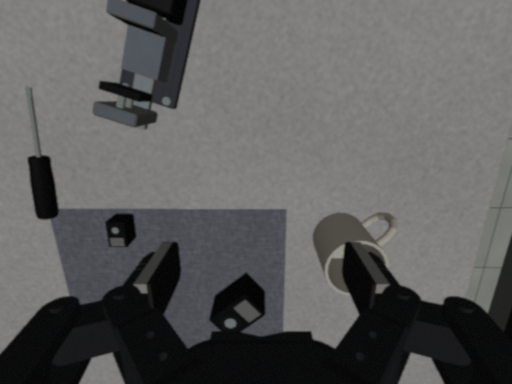

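The crops show the clamp and its top edges clearly: the fixed jaw top in the side crop spans (478–552, 165–180), and the trigger top front edge is at about y 80. The middle block's top is at (497–527, 503–543) in the side crop and (257–304, 452–487) in the scene crop. The finger hides it in the wrist picture. I'll fit poses from both views.

```bash
cat > fit.py <<'E'
from h import *
from scipy.optimize import least_squares
def fit(cl,x0,free=4):
    # cl: list (C, model xyz mm, pixel); pose x,y,z(mm),yaw
    def res(p):
        c,s=np.cos(p[3]),np.sin(p[3]);out=[]
        for C,m,q in cl:
            X=np.array([p[0]+c*m[0]-s*m[1],p[1]+s*m[0]+c*m[1],p[2]+m[2]])/1000
            out+=list(proj(C,X)-q)
        return np.array(out)
    r=least_squares(res,x0,loss='soft_l1',x_scale=[10,10,10,.1]);return r.x,res(r.x).reshape(-1,2)
E
python3 - <<'E'
from fit import *
S=cam('side');C=cam('scene')
s=lambda x,y:np.array([190+(x-400)/4.2105,120+y/4.2105])-.5*0
c=lambda x,y:np.array([220+x/3.2,195+y/3.2])
cl=[(S,(35,-22,86),s(478,180)),(S,(35,22,86),s(552,180)),(S,(21,22,86),s(551,165)),(S,(21,-22,86),s(478,165)),
(S,(-19,-15,115),s(486,80)),(S,(-19,15,115),s(533,80)),
(C,(21,22,86),c(178,128)),(C,(21,-22,86),c(245,123)),(C,(35,-22,86),c(248,110)),(C,(-75,17,115),c(232,180)),(C,(-75,-17,115),c(291,180)),(C,(-29,-15,115),c(263,138)),
(C,(-107.5,35,0),c(211,389)),(C,(-107.5,-35,0),c(326,370)),(S,(107.5,-35,0),s(468,370)),(S,(107.5,35,0),s(582,364))]
p,r=fit(cl,[560,160,0,-1.9]);print(np.round(p,3));print(np.round(r,1).tolist())
b=lambda x,y:np.array([200+(x-400)/2,225+(y-400)/2])
d=lambda x,y:np.array([165+x/4,155+(y-400)/4])
for yaw in (0,):
  m=[(S,(-17,25,40),b(497,503)),(S,(17,25,40),b(527,503)),(S,(17,-25,0),b(525,561)),(S,(-17,-25,0),b(496,561)),
   (C,(-17,25,40),d(307,487)),(C,(17,25,40),d(258,487)),(C,(17,25,0),d(259,534)),(C,(-17,25,0),d(307,534)),(C,(-17,-25,40),d(304,452)),(C,(17,-25,40),d(257,452))]
  q,r=fit(m,[510,-190,0,yaw]);print(np.round(q,3));print(np.round(r,1).tolist())
E
```

```text
[ 5.66540e+02  1.76724e+02 -4.95000e-01 -1.86300e+00]
[[-0.4, 0.4], [0.1, -0.8], [-0.2, -1.1], [-0.8, 0.0], [-1.4, 0.3], [-0.3, -0.5], [-0.5, -0.6], [0.2, -1.9], [-2.8, -2.1], [0.2, 4.8], [0.8, 2.1], [0.1, -1.6], [-1.6, 0.9], [-0.4, 0.6], [-0.2, 1.4], [1.1, 0.7]]
[ 5.10840e+02 -1.82659e+02  3.60000e-01 -4.09000e-01]
[[-2.2, -1.1], [-1.0, -0.9], [-0.3, 1.0], [-2.1, 0.8], [-0.7, -0.4], [-1.0, 0.1], [-0.7, 0.8], [-0.5, 0.3], [-0.9, -0.5], [-1.2, -0.0]]
```

>>> {"name": "drive_tool", "arguments": {"deltas": [[[0, 0, 0, 6, -23, -20.5, -1], [0, 0, 0, 6, -23, -20.5, -1], [0, 0, 0, 6, -23, -20.5, -1], [0, 0, 0, 6, -23, -20.5, -1], [0, 0, 0, 6, -23, -20.5, -1], [0, 0, 0, 6, -23, -20.5, -1], [0, 0, 0, 6, -23, -20.5, -1], [0, 0, 0, 6, -23, -20.5, -1], [-6.6, 0, 0, 0, 0, 0, -1], [-6.6, 0, 0, 0, 0, 0, -1], [-6.6, 0, 0, 0, 0, 0, -1], [-6.6, 0, 0, 0, 0, 0, -1]]]}}

```text
t: 1.15
position: [0.5107, -0.1841, 0.1831]
eef_rot: [0.688, -0.163, 0.688, 0.163]
force: [-0.6, 0.9, 0.4]
finger_gap: 0.995
```

>>> {"name": "drive_tool", "arguments": {"deltas": [[[-6.6, 0, 0, 0, 0, 0, -1], [-6.6, 0, 0, 0, 0, 0, -1], [-6.6, 0, 0, 0, 0, 0, -1], [-6.6, 0, 0, 0, 0, 0, -1], [-6.6, 0, 0, 0, 0, 0, -1], [-6.6, 0, 0, 0, 0, 0, -1], [0, 0, 0, 0, 0, 0, -1], [0, 0, 0, 0, 0, 0, -1]]]}}

```text
t: 1.82
position: [0.5108, -0.1841, 0.1831]
eef_rot: [0.594, -0.384, 0.594, 0.384]
force: [0.1, -0.4, 0.1]
finger_gap: 0.998
```

```bash
cat >> h.py <<'E'
def go(x,y,z,yaw):
    "deltas in tool axes (mm/deg): target TCP in mm, tool z heading yaw in deg, tool straight down"
    o=manip.get_obs();M=R.from_quat(o['eef_rot'],scalar_first=True)
    d=M.inv().apply(np.array([x,y,z])-1000*np.array(o['position']))
    T=R.from_euler('z',yaw,degrees=True)*R.from_euler('y',90,degrees=True)
    print('t',round(o['t'],2),'pos',np.round(np.array(o['position'])*1000,1),'heading',np.round(np.degrees(np.arctan2(*M.apply([0,0,1])[1::-1])),2),'F',np.round(o['force'],1),'gap',round(o['finger_gap'],3))
    print('shift',np.round(d,1),'turn',np.round((M.inv()*T).as_rotvec(degrees=True),2),'j7',np.round(o['joint_positions'],2))
E
python3 - <<'E'
from h import *
go(511,-183,180,66.6)
C,im=shot('wrist','w1')
cv2.imwrite('pics/w1b.png',cv2.resize(np.clip(im*1.5,0,255).astype('uint8'),(800,600),interpolation=cv2.INTER_CUBIC))
E
```

```text
t 1.82 pos [ 510.8 -184.1  183.1] heading 65.79 F [ 0.1 -0.4  0.1] gap 0.998
shift [3.1 0.3 1.1] turn [-0.81  0.01 -0.03] j7 [ 0.35  0.32 -0.15  1.91  0.06  0.91  1.32]
```

View pics/w1b.png

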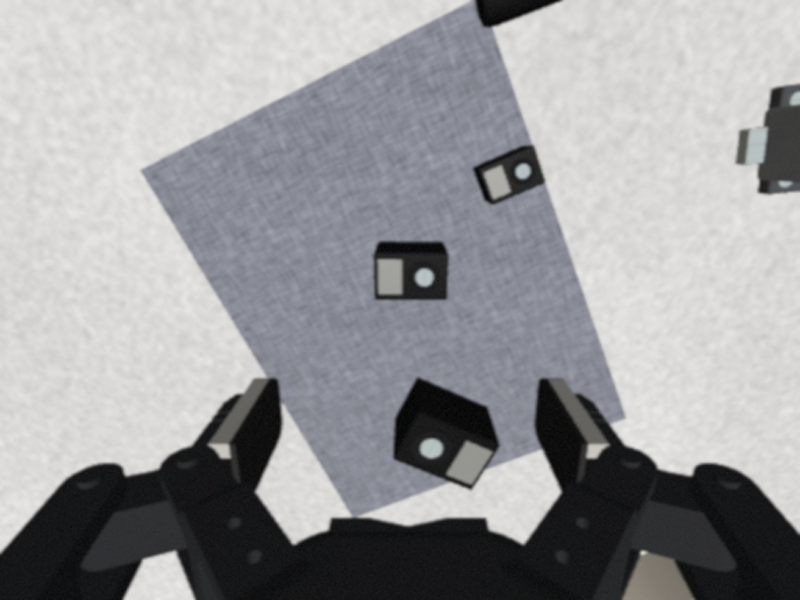

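The wrist view shows the middle block's top face at (375–447, 256–298). It is aligned with the fingers, and the small and large blocks are well away.

Run:
```python
from fit import *
W=cam('wrist');S=cam('side');C=cam('scene')
w=lambda x,y:np.array([x,y])/1.5625
ps=[plane(W,w(*p),.04)*1000 for p in[(375,256),(447,256),(447,298),(375,298)]]
print(np.round(ps,1).tolist(),[round(np.linalg.norm(ps[i]-ps[(i+1)%4]),1) for i in range(4)])
b=lambda x,y:np.array([200+(x-400)/2,225+(y-400)/2])
d=lambda x,y:np.array([165+x/4,155+(y-400)/4])
# block y+ along tool z (image right)
m=[(W,(-17,-25,40),w(375,256)),(W,(-17,25,40),w(447,256)),(W,(17,25,40),w(447,298)),(W,(17,-25,40),w(375,298)),(W,(-17,-25,0),w(378,243)),(W,(-17,25,0),w(443,243))]
q,r=fit(m,[510,-190,0,-.4]);print('wrist',np.round(q,3),np.round(r,1).tolist())
T,e=tri([W,S],[w(424,277),b(511,513)]);print('seat',T,e)
T,e=tri([W,C],[w(424,277),d(283,473)]);print('seat',T,e)
go(q[0],q[1],18,np.degrees(q[3])+90)
```

```text
[[487.7, -198.4, 40.0], [507.3, -154.7, 40.0], [534.4, -166.0, 40.0], [514.2, -211.0, 40.0]] [np.float64(47.9), np.float64(29.4), np.float64(49.3), np.float64(29.4)]
wrist [ 5.14738e+02 -1.84217e+02 -1.47140e+01 -4.21000e-01] [[0.1, -1.3], [-0.2, -1.3], [-0.9, 1.4], [0.8, 1.4], [0.5, 0.0], [-0.3, -0.0]]
seat [ 0.51534007 -0.17445902  0.04092974] [array([0.4, 1.1]), array([-0.5,  0.2])]
seat [ 0.51256669 -0.17351779  0.04207465] [array([ 0.2, -1.3]), array([-0.5, -0.1])]
t 1.87 pos [ 510.9 -184.1  183.2] heading 65.78 F [-0.7  0.7 -0.3] gap 0.997
shift [165.2  -3.6   1.4] turn [-0.08  0.   -0.02] j7 [ 0.35  0.32 -0.15  1.91  0.06  0.91  1.32]
```

>>> {"name": "drive_tool", "arguments": {"deltas": [[[0, 0, 0, 30, 0.4, 0.4, -1], [0, 0, 0, 30, 0.4, 0.4, -1], [0, 0, 0, 30, 0.4, 0.4, -1], [0, 0, 0, 30, 0.3, 0.3, -1], [0, 0, 0, 25, 0, 0, -1], [0, 0, 0, 15, 0, 0, -1], [0, 0, 0, 10, 0, 0, -1], [0, 0, 0, 5, 0, 0, -1], [0, 0, 0, 0, 0, 0, -1], [0, 0, 0, 0, 0, 0, 1], [0, 0, 0, 0, 0, 0, 1], [0, 0, 0, 0, 0, 0, 1]]], "grip_force": 30}}

```text
t: 2.87
position: [0.5111, -0.1823, 0.0094]
eef_rot: [0.594, -0.386, 0.593, 0.384]
force: [0.2, -0.1, 0.3]
finger_gap: 0.606
```

>>> {"name": "drive_tool", "arguments": {"deltas": [[[0, 0, 0, 0, 0, 0, 1], [0, 0, 0, 0, 0, 0, 1], [0, 0, 0, 0, 0, 0, 1], [0, 0, 0, 0, 0, 0, 1], [0, 0, 0, 0, 0, 0, 1], [0, 0, 0, 0, 0, 0, 1]]]}}

```text
t: 3.37
position: [0.5112, -0.1823, 0.0095]
eef_rot: [0.594, -0.386, 0.593, 0.384]
force: [-0.4, 0.4, 5.9]
finger_gap: 0.579
```

>>> {"name": "drive_tool", "arguments": {"deltas": [[[0, 0, 0, -20, 0, 0, 1], [0, 0, 0, -40, 0, 0, 1], [0, 0, 0, -40, 0, 0, 1], [0, 0, 0, -40, 0, 0, 1], [0, 0, 0, -40, 0, 0, 1], [0, 0, 0, 0, 11.1, 36.8, 1], [0, 0, 0, 0, 11.1, 36.8, 1], [0, 0, 0, 0, 11.1, 36.8, 1], [0, 0, 0, 0, 11.1, 36.8, 1], [0, 0, 0, 0, 11.1, 36.8, 1], [0, 0, 0, 0, 11.1, 36.8, 1], [0, 0, 0, 0, 11.1, 36.8, 1]]]}}

```text
t: 4.37
position: [0.5438, 0.0866, 0.1887]
eef_rot: [0.593, -0.385, 0.593, 0.385]
force: [0.9, -0.0, -0.3]
finger_gap: 0.577
```

>>> {"name": "drive_tool", "arguments": {"deltas": [[[6.9, 0, 0, 0, 0, 0, 1], [6.9, 0, 0, 0, 0, 0, 1], [6.9, 0, 0, 0, 0, 0, 1], [6.9, 0, 0, 0, 0, 0, 1], [6.9, 0, 0, 0, 0, 0, 1], [6.9, 0, 0, 0, 0, 0, 1], [6.9, 0, 0, 0, 0, 0, 1], [6.9, 0, 0, 0, 0, 0, 1], [6.9, 0, 0, 0, 0, 0, 1], [6.9, 0, 0, 0, 0, 0, 1], [6.9, 0, 0, 0, 0, 0, 1], [6.6, 0, 0, 0, 0, 0, 1]]]}}

```text
t: 5.37
position: [0.5437, 0.0848, 0.1884]
eef_rot: [0.699, 0.104, 0.699, -0.104]
force: [-0.7, 0.6, -0.5]
finger_gap: 0.583
```

Run:
```python
from h import *
go(550.4,123.1,190,-16.7)
C,im=shot('wrist','w2')
shot('side','s2');shot('scene','c2')
W=np.clip(im*1.5,0,255).astype('uint8')
cv2.imwrite('pics/w2b.png',cv2.resize(W,(800,600),interpolation=cv2.INTER_CUBIC))
```

```text
t 5.37 pos [543.7  84.8 188.4] heading -16.85 F [-0.7  0.6 -0.5] gap 0.583
shift [-1.6 38.5 -4.7] turn [-0.15 -0.   -0.  ] j7 [-0.27  0.32  0.    1.9  -0.    0.92 -0.56]
```

View pics/w2b.png

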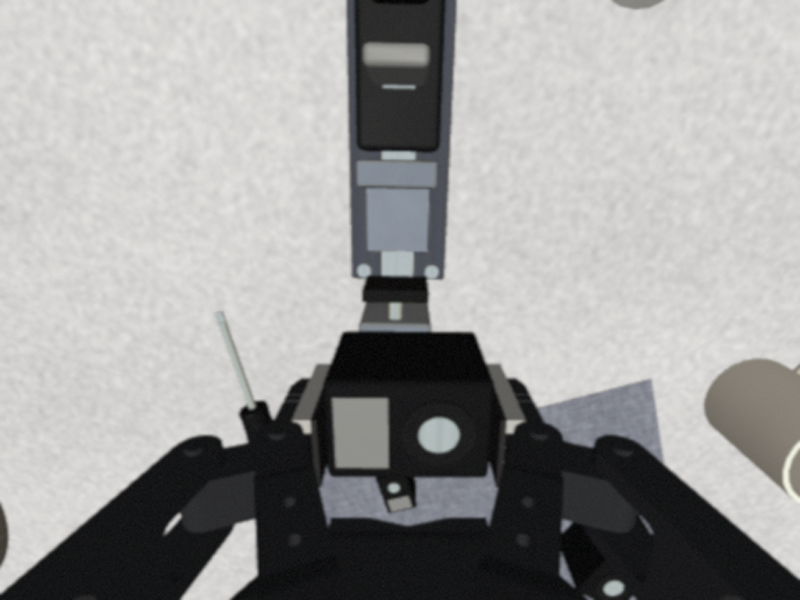

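The wrist view shows the block held squarely: front top edge (327,472)–(492,475), far bottom edge (343,333)–(478,333). The clamp lies ahead with the fixed jaw top at (357–437, 160–187) and the bed end at (367–428, 251).

Run:
```python
from fit import *
W=cam('wrist');o=manip.get_obs()
w=lambda x,y:np.array([x,y])/1.5625
m=[(W,(21,-22,86),w(357,160)),(W,(21,22,86),w(437,162)),(W,(35,22,86),w(436,187)),(W,(35,-22,86),w(357,185)),(W,(79,-20,45),w(367,251)),(W,(79,20,45),w(428.5,252))]
p,r=fit(m,[566,176,0,-1.863]);print(np.round(p,3),np.round(r,1).tolist())
p0=p.copy()
def res0(m):
    from scipy.optimize import least_squares
    f=lambda q:np.concatenate([proj(C,np.array([q[0]+np.cos(q[2])*a[0]-np.sin(q[2])*a[1],q[1]+np.sin(q[2])*a[0]+np.cos(q[2])*a[1],a[2]])/1000)-px for C,a,px in m])
    r=least_squares(f,[566,176,-1.863],x_scale=[10,10,.1]);return r.x,r.fun
q,r=res0(m);print('z=0',np.round(q,3),np.round(r,1))
z=o['position'][2]
F=[plane(W,w(*a),z+.0305)*1000 for a in[(327,472),(492,475)]]
B=[plane(W,w(*a),z-.0095)*1000 for a in[(343,333),(478,333)]]
M=R.from_quat(o['eef_rot'],scalar_first=True).inv()
for X in F+B: print('tool',np.round(M.apply(X-1000*np.array(o['position'])),1))
cx=(sum(F)/2+sum(B)/2)/2;print('block centre',np.round(cx,1))
yaw=q[2];bed=q[:2]+56*np.array([np.cos(yaw),np.sin(yaw)]);print('bed',bed,np.degrees(yaw))
X=M.apply(np.r_[bed-cx[:2],0]);print('shift needed tool',np.round(X,1))
```

```text
[564.574 178.75   -2.233  -1.874] [[-0.5, -0.1], [0.5, -0.4], [0.5, 0.7], [-0.2, 1.0], [0.4, -0.6], [-0.7, -0.6]]
z=0 [564.7   178.938  -1.874] [-0.8 -0.3  0.8 -0.6  0.7  0.6 -0.5  0.9  0.2 -0.4 -0.5 -0.3]
tool [-30.5 -15.5 -26.1]
tool [-30.5 -16.6  25.2]
tool [  9.5  14.3 -25.4]
tool [ 9.5 14.3 25.4]
block centre [543.4  84.2 198.9]
bed [547.95321669 125.50094213] -107.40069711041237
shift needed tool [-0.  40.9 -7.2]
```

>>> {"name": "drive_tool", "arguments": {"deltas": [[[0.3, 0, 0, 0, 12, -2.1, 1], [0, 0, 0, 0, 12, -2.1, 1], [0, 0, 0, 0, 12.5, -2.1, 1], [0, 0, 0, 0, 0, 0, 1], [0, 0, 0, 25, 0, 0, 1], [0, 0, 0, 25, 0, 0, 1], [0, 0, 0, 20, 0, 0, 1], [0, 0, 0, 15, 0, 0, 1], [0, 0, 0, 15, 0, 0, 1], [0, 0, 0, 12, 0, 0, 1], [0, 0, 0, 8, 0, 0, 1], [0, 0, 0, 0, 0, 0, 1]]]}}

```text
t: 6.52
position: [0.5475, 0.1214, 0.0667]
eef_rot: [0.699, 0.103, 0.7, -0.103]
force: [0.2, 0.7, -1.0]
finger_gap: 0.583
```

Run:
```python
from h import *
go(548,125,54.5,-17.1)
C,a=shot('wrist','w3');_,b=shot('side','s3');_,c=shot('scene','c3')
f=lambda im:np.clip(im*1.6,0,255).astype('uint8')
rs=lambda im,s:cv2.resize(f(im),s,interpolation=cv2.INTER_CUBIC)
m=np.hstack([rs(a[60:384,100:400],(432,466)),np.vstack([rs(b[100:220,170:290],(233,233)),rs(c[190:310,210:330],(233,233))])])
print(m.shape);cv2.imwrite('pics/m3.png',m)
```

```text
t 6.52 pos [547.5 121.4  66.7] heading -16.76 F [ 0.2  0.7 -1. ] gap 0.583
shift [12.2  3.6 -0.5] turn [ 0.34 -0.13  0.09] j7 [-0.32  0.5  -0.01  1.96  0.01  0.68 -0.63]
(466, 665, 3)
```

View pics/m3.png

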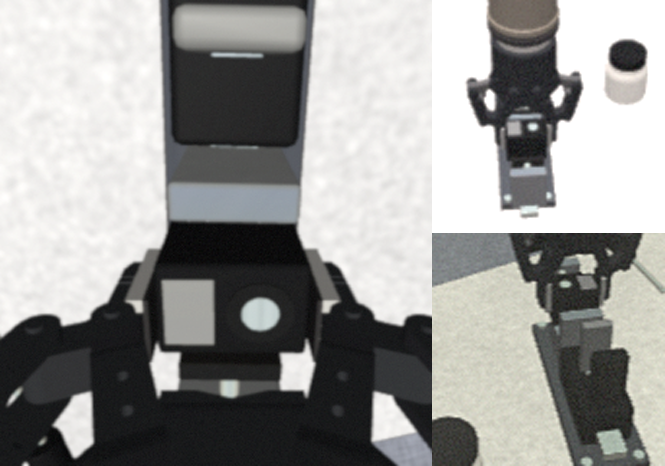

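The block is centred over the bed and square, with a visible gap to the fixed jaw's edge (y 222). The pad and sliding jaw behind it are clear too, at y 355–395.

>>> {"name": "drive_tool", "arguments": {"deltas": [[[0.3, 0, 0, 5, 0, 0, 1], [0, 0, 0, 4, 0, 0, 1], [0, 0, 0, 1.5, 0, 0, 1], [0, 0, 0, 0.5, 0, 0, 1], [0, 0, 0, 0, 0, 0, 1]]]}}

```text
t: 7.08
position: [0.5484, 0.1217, 0.0572]
eef_rot: [0.699, 0.105, 0.699, -0.105]
force: [0.1, 0.3, -1.0]
finger_gap: 0.581
```

>>> {"name": "drive_tool", "arguments": {"deltas": [[[0, 0, 0, 1, 0, 0, 1], [0, 0, 0, 1, 0, 0, 1], [0, 0, 0, 0, 0, 0, 1]]]}}

```text
t: 7.33
position: [0.5485, 0.1217, 0.0552]
eef_rot: [0.699, 0.105, 0.699, -0.105]
force: [0.9, -0.5, -0.9]
finger_gap: 0.579
```

>>> {"name": "drive_tool", "arguments": {"deltas": [[[0, 0, 0, 0.7, 0, 0, 1], [0, 0, 0, 0.6, 0, 0, 1], [0, 0, 0, 0, 0, 0, 1]]]}}

```text
t: 7.58
position: [0.5486, 0.1218, 0.0545]
eef_rot: [0.699, 0.105, 0.699, -0.105]
force: [-2.0, -0.0, 4.9]
finger_gap: 0.579
```

Contact with the bed (4.9 N at TCP z 54.5 mm), so I'll release and back off upward.

>>> {"name": "drive_tool", "arguments": {"deltas": [[[0, 0, 0, 0, 0, 0, -0.3], [0, 0, 0, 0, 0, 0, -0.6], [0, 0, 0, 0, 0, 0, -1], [0, 0, 0, 0, 0, 0, -1], [0, 0, 0, 0, 0, 0, -1], [0, 0, 0, -5, 0, 0, -1], [0, 0, 0, -10, 0, 0, -1], [0, 0, 0, -20, 0, 0, -1], [0, 0, 0, -30, 0, 0, -1], [0, 0, 0, -30, 0, 0, -1], [0, 0, 0, -30, 0, 0, -1], [0, 0, 0, 0, 0, 0, -1]]]}}

```text
t: 8.58
position: [0.5522, 0.1227, 0.1861]
eef_rot: [0.703, 0.107, 0.696, -0.104]
force: [0.8, -0.1, -0.0]
finger_gap: 1.001
```

Run:
```python
from h import *
go(548,125,180,-17.1)
C,a=shot('wrist','w4')
f=lambda im:np.clip(im*1.6,0,255).astype('uint8')
cv2.imwrite('pics/m4.png',cv2.resize(f(a[60:310,120:395]),(660,600),interpolation=cv2.INTER_CUBIC))
```

```text
t 8.58 pos [552.2 122.7 186.1] heading -17.13 F [ 0.8 -0.1 -0. ] gap 1.001
shift [ 6.1  0.9 -4.8] turn [-0.02  0.52 -0.37] j7 [-0.32  0.34 -0.01  1.88  0.    0.91 -0.63]
```

View pics/m4.png

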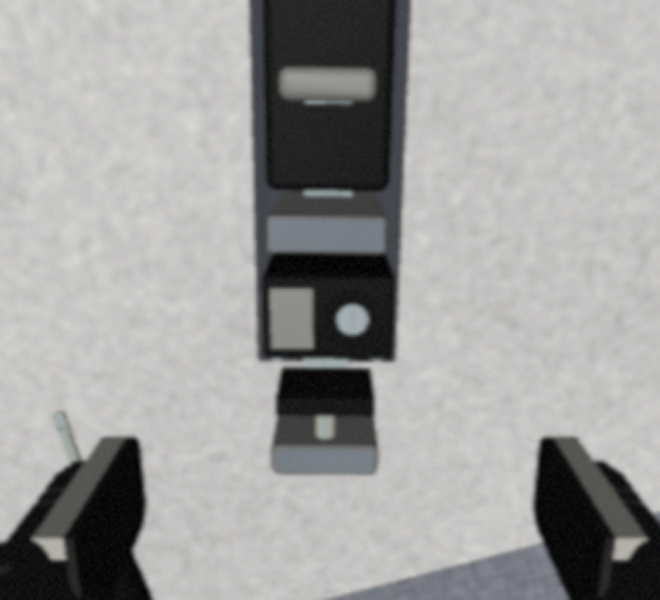

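The view shows the block released between the jaws, square and centred: block top x 264–393, fixed jaw 267–386. The sliding pad is at y 370–412, clear of it. The trigger top is at (279–376, 67–100).

I'll push the trigger with the shut fingers in the gap between trigger and fixed jaw. That way the wrist force reads the trigger force directly. I'll locate the gap next.

Run:
```python
from fit import *
W=cam('wrist')
w=lambda x,y:np.array([120+x/2.4,60+y/2.4])
P=lambda x,y,z:plane(W,w(x,y),z)*1000
t=[P(279,100,.115),P(376,100,.115)];b=[P(279,68,.115),P(376,68,.115)]
j=[P(267,216,.086),P(386,216,.086)];jf=[P(267,252,.086),P(386,252,.086)]
for n,a in(('trig front',t),('trig back',b),('jaw back',j),('jaw front',jf)):print(n,np.round(a,1).tolist(),round(np.linalg.norm(a[0]-a[1]),1))
T=sum(t)/2;J=sum(j)/2;print(np.round(np.linalg.norm((T-J)[:2]),1))
mid=(T+J)/2;print(mid,np.degrees(np.arctan2(*(J-T)[1::-1])))
go(mid[0],mid[1],75,-17.1)
```

```text
trig front [[555.9, 200.8, 115.0], [583.7, 192.3, 115.0]] 29.1
trig back [[558.8, 209.4, 115.0], [586.2, 201.0, 115.0]] 28.7
jaw back [[536.9, 165.0, 86.0], [577.7, 152.4, 86.0]] 42.7
jaw front [[532.6, 152.5, 86.0], [574.1, 139.7, 86.0]] 43.4
39.9
[563.5467667 177.6184966 100.5      ] -108.29369047416237
t 8.63 pos [550.9 122.3 183.4] heading -17.12 F [-0.3  0.  -1.1] gap 1.002
shift [108.6  56.   -4.9] turn [-0.02  0.37 -0.26] j7 [-0.32  0.34 -0.01  1.88  0.    0.91 -0.63]
```

>>> {"name": "drive_tool", "arguments": {"deltas": [[[0, 0.4, -0.3, 0, 14, -1, 1], [0, 0, 0, 0, 14, -1, 1], [0, 0, 0, 0, 14, -1, 1], [0, 0, 0, 0, 14, -1, 1], [0, 0, 0, 0, 0, 0, 1], [0, 0, 0, 0, 0, 0, 1], [0, 0, 0, 0, 0, 0, 1], [0, 0, 0, 0, 0, 0, 1]]], "grip_force": 20}}

```text
t: 9.3
position: [0.561, 0.1754, 0.1785]
eef_rot: [0.696, 0.104, 0.702, -0.107]
force: [0.0, -0.2, -0.2]
finger_gap: -0.001
```

Run:
```python
from h import *
go(563.5,177.6,75,-17.1)
```

```text
t 9.3 pos [561.  175.4 178.5] heading -17.16 F [ 0.  -0.2 -0.2] gap -0.001
shift [103.4   3.5   2.5] turn [-0.06 -0.42  0.36] j7 [-0.39  0.4  -0.02  1.81  0.01  0.94 -0.72]
```

>>> {"name": "drive_tool", "arguments": {"deltas": [[[0, -0.4, 0.3, 20, 3, 2, 1], [0, 0, 0, 25, 0, 0, 1], [0, 0, 0, 25, 0, 0, 1], [0, 0, 0, 15, 0, 0, 1], [0, 0, 0, 10, 0, 0, 1], [0, 0, 0, 6, 0, 0, 1], [0, 0, 0, 0, 0, 0, 1], [0, 0, 0, 0, 0, 0, 1]]]}}

```text
t: 9.97
position: [0.5643, 0.1785, 0.0784]
eef_rot: [0.699, 0.105, 0.699, -0.105]
force: [0.1, -1.0, 0.6]
finger_gap: 0.003
```

Run:
```python
from h import *
go(563.5,177.6,75,-17.1)
```

```text
t 9.97 pos [564.3 178.5  78.4] heading -17.13 F [ 0.1 -1.   0.6] gap 0.003
shift [ 3.4 -1.1 -0.5] turn [-0.03  0.04 -0.03] j7 [-0.39  0.53 -0.02  1.88  0.02  0.74 -0.73]
```

>>> {"name": "drive_tool", "arguments": {"deltas": [[[0, 0, 0, 0, 3, 0, 1], [0, 0, 0, 0, 3, 0, 1], [0, 0, 0, 0, 3, 0, 1], [0, 0, 0, 0, 3, 0, 1], [0, 0, 0, 0, 0, 0, 1]]]}}

```text
t: 10.38
position: [0.5678, 0.1899, 0.0783]
eef_rot: [0.7, 0.105, 0.699, -0.105]
force: [-0.2, -3.9, 2.7]
finger_gap: -0.002
```

>>> {"name": "drive_tool", "arguments": {"deltas": [[[0, 0, 0, 0, 3, 0, 1], [0, 0, 0, 0, 3, 0, 1], [0, 0, 0, 0, 3, 0, 1], [0, 0, 0, 0, 2, 0, 1], [0, 0, 0, 0, 0, 0, 1]]]}}

```text
t: 10.8
position: [0.571, 0.1997, 0.0781]
eef_rot: [0.699, 0.105, 0.699, -0.106]
force: [-0.5, -5.3, 2.6]
finger_gap: -0.001
```

>>> {"name": "drive_tool", "arguments": {"deltas": [[[0, 0, 0, 0, 1.5, 0, 1], [0, 0, 0, 0, 1.5, 0, 1], [0, 0, 0, 0, 0, 0, 1]]]}}

```text
t: 11.05
position: [0.5718, 0.2022, 0.078]
eef_rot: [0.699, 0.105, 0.699, -0.106]
force: [0.0, -5.8, 2.4]
finger_gap: -0.001
```

>>> {"name": "drive_tool", "arguments": {"deltas": [[[0, 0, 0, 0, 1, 0, 1], [0, 0, 0, 0, 0, 0, 1]]]}}

```text
t: 11.22
position: [0.572, 0.2029, 0.078]
eef_rot: [0.699, 0.105, 0.699, -0.106]
force: [-0.3, -5.9, 3.1]
finger_gap: -0.001
```

>>> {"name": "drive_tool", "arguments": {"deltas": [[[0, 0, 0, 0, 1, 0, 1], [0, 0, 0, 0, 0, 0, 1]]]}}

```text
t: 11.38
position: [0.5723, 0.2038, 0.078]
eef_rot: [0.699, 0.105, 0.699, -0.106]
force: [-0.4, -6.0, 3.5]
finger_gap: 0.001
```

>>> {"name": "drive_tool", "arguments": {"deltas": [[[0, 0, 0, 0, 1, 0, 1], [0, 0, 0, 0, 0, 0, 1]]]}}

```text
t: 11.55
position: [0.5725, 0.2045, 0.078]
eef_rot: [0.699, 0.105, 0.699, -0.106]
force: [-0.8, -6.9, 4.3]
finger_gap: 0.002
```

>>> {"name": "drive_tool", "arguments": {"deltas": [[[0, 0, 0, 0, -5, 0, 1], [0, 0, 0, 0, -6, 0, 1], [0, 0, 0, 0, -6, 0, 1], [0, 0, 0, 0, -6, 0, 1], [0, 0, 0, 0, 0, 0, 1], [0, 0, 0, 0, 0, 0, 1]]]}}

```text
t: 12.05
position: [0.5654, 0.1841, 0.0778]
eef_rot: [0.699, 0.105, 0.699, -0.105]
force: [-0.1, 0.6, 0.1]
finger_gap: 0.001
```

>>> {"name": "drive_tool", "arguments": {"deltas": [[[0, 0, 0, 0, 3, 0, 1], [0, 0, 0, 0, 3, 0, 1], [0, 0, 0, 0, 3, 0, 1], [0, 0, 0, 0, 0, 0, 1]]]}}

```text
t: 12.38
position: [0.5682, 0.1928, 0.0777]
eef_rot: [0.699, 0.105, 0.699, -0.105]
force: [-1.1, -3.3, 2.0]
finger_gap: -0.003
```

>>> {"name": "drive_tool", "arguments": {"deltas": [[[0, 0, 0, 0, 1.5, 0, 1], [0, 0, 0, 0, 1, 0, 1], [0, 0, 0, 0, 0, 0, 1]]]}}

```text
t: 12.63
position: [0.5688, 0.1946, 0.0777]
eef_rot: [0.699, 0.105, 0.699, -0.106]
force: [-1.5, -5.1, 2.7]
finger_gap: -0.002
```

>>> {"name": "drive_tool", "arguments": {"deltas": [[[0, 0, 0, 0, 1.5, 0, 1], [0, 0, 0, 0, 1, 0, 1], [0, 0, 0, 0, 0, 0, 1]]]}}

```text
t: 12.88
position: [0.5696, 0.197, 0.0777]
eef_rot: [0.699, 0.105, 0.699, -0.106]
force: [-1.3, -5.1, 3.3]
finger_gap: -0.002
```

>>> {"name": "drive_tool", "arguments": {"deltas": [[[0, 0, 0, 0, 1, 0, 1], [0, 0, 0, 0, 1, 0, 1], [0, 0, 0, 0, 0, 0, 1]]]}}

```text
t: 13.13
position: [0.5701, 0.1984, 0.0777]
eef_rot: [0.699, 0.105, 0.699, -0.106]
force: [-1.7, -6.6, 4.6]
finger_gap: 0.004
```

>>> {"name": "drive_tool", "arguments": {"deltas": [[[0, 0, 0, 0, 1, 0, 1], [0, 0, 0, 0, 1, 0, 1], [0, 0, 0, 0, 0, 0, 1]]]}}

```text
t: 13.38
position: [0.5704, 0.1993, 0.0777]
eef_rot: [0.699, 0.104, 0.7, -0.107]
force: [-3.1, -8.1, 5.4]
finger_gap: -0.001
```

>>> {"name": "drive_tool", "arguments": {"deltas": [[[0, 0, 0, 0, 1, 0, 1], [0, 0, 0, 0, 0, 0, 1]]]}}

```text
t: 13.55
position: [0.5705, 0.1998, 0.0777]
eef_rot: [0.699, 0.104, 0.7, -0.107]
force: [-3.9, -8.9, 6.2]
finger_gap: -0.002
```

>>> {"name": "drive_tool", "arguments": {"deltas": [[[0, 0, 0, 0, 1, 0, 1], [0, 0, 0, 0, 0, 0, 1]]]}}

```text
t: 13.72
position: [0.5707, 0.2003, 0.0777]
eef_rot: [0.698, 0.104, 0.7, -0.107]
force: [-4.6, -9.6, 6.4]
finger_gap: 0.001
```

>>> {"name": "drive_tool", "arguments": {"deltas": [[[0, 0, 0, 0, 1, 0, 1], [0, 0, 0, 0, 0, 0, 1]]]}}

```text
t: 13.88
position: [0.5708, 0.2007, 0.0777]
eef_rot: [0.698, 0.104, 0.7, -0.108]
force: [-4.5, -11.3, 8.0]
finger_gap: -0.003
```

>>> {"name": "drive_tool", "arguments": {"deltas": [[[0, 0, 0, 0, 1, 0, 1], [0, 0, 0, 0, 1, 0, 1], [0, 0, 0, 0, 0, 0, 1]]]}}

```text
t: 14.13
position: [0.5711, 0.2018, 0.0776]
eef_rot: [0.698, 0.104, 0.7, -0.108]
force: [-6.8, -13.1, 9.5]
finger_gap: -0.002
```

>>> {"name": "drive_tool", "arguments": {"deltas": [[[0, 0, 0, 0, 1, 0, 1], [0, 0, 0, 0, 1, 0, 1], [0, 0, 0, 0, 0, 0, 1]]]}}

```text
t: 14.38
position: [0.5714, 0.2027, 0.0776]
eef_rot: [0.698, 0.104, 0.7, -0.109]
force: [-7.4, -14.9, 12.2]
finger_gap: -0.002
```

>>> {"name": "drive_tool", "arguments": {"deltas": [[[0, 0, 0, 0, 1, 0, 1], [0, 0, 0, 0, 1, 0, 1], [0, 0, 0, 0, 0, 0, 1]]]}}

```text
t: 14.63
position: [0.5717, 0.2036, 0.0776]
eef_rot: [0.697, 0.103, 0.701, -0.11]
force: [-8.4, -16.8, 13.2]
finger_gap: 0.002
```

>>> {"name": "drive_tool", "arguments": {"deltas": [[[0, 0, 0, 0, 1, 0, 1], [0, 0, 0, 0, 0, 0, 1], [0, 0, 0, 0, 0, 0, 1]]]}}

```text
t: 14.88
position: [0.5718, 0.2041, 0.0776]
eef_rot: [0.697, 0.103, 0.701, -0.11]
force: [-9.1, -17.8, 14.5]
finger_gap: -0.006
```

Axial trigger force is now about 19.7 N, with the force rising steadily short of the hard stop, so the trigger is stiff. I'll release it now.

>>> {"name": "drive_tool", "arguments": {"deltas": [[[0, 0, 0, 0, -4, 0, 1], [0, 0, 0, 0, -5, 0, 1], [0, 0, 0, 0, -5, 0, 1], [0, 0, 0, 0, -5, 0, 1], [0, 0, 0, 0, -5, 0, 1], [0, 0, 0, 0, -4, 0, 1], [0, 0, 0, 0, 0, 0, 1], [0, 0, 0, 0, 0, 0, 1]]]}}

```text
t: 15.55
position: [0.5656, 0.1844, 0.0778]
eef_rot: [0.699, 0.105, 0.699, -0.105]
force: [0.1, 0.2, 1.0]
finger_gap: -0.002
```

Run:
```python
from h import *
go(563.5,177.6,180,-17.1)
f=lambda im:np.clip(im*1.6,0,255).astype('uint8')
_,b=shot('side','s5');_,a=shot('wrist','w5')
b0=cv2.imread('pics/side0.png')
r=lambda im:cv2.resize(f(im),(400,400),interpolation=cv2.INTER_CUBIC)
cv2.imwrite('pics/m5.png',np.hstack([r(b[125:215,180:270]),r(a[100:384,120:404])]))
```

```text
t 15.55 pos [565.6 184.4  77.8] heading -17.11 F [0.1 0.2 1. ] gap -0.002
shift [-102.2   -7.1   -0. ] turn [-0.01  0.01 -0.02] j7 [-0.4   0.53 -0.02  1.87  0.02  0.74 -0.73]
```

View pics/m5.png

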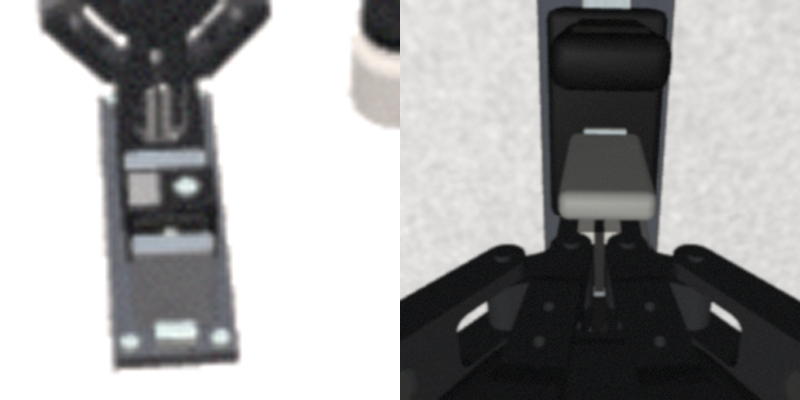

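The view shows the block gripped between the fixed jaw and the pad (side crop y 165–235), square, with the trigger free. To confirm how much grip remains, I'll lightly re-press the trigger without exceeding the 20 N already used.

>>> {"name": "drive_tool", "arguments": {"deltas": [[[0, 0, 0, 0, 3, 0, 1], [0, 0, 0, 0, 2, 0, 1], [0, 0, 0, 0, 0, 0, 1]]]}}

```text
t: 15.9
position: [0.5669, 0.1886, 0.0777]
eef_rot: [0.699, 0.105, 0.699, -0.106]
force: [-2.2, -3.2, 2.5]
finger_gap: -0.001
```

>>> {"name": "drive_tool", "arguments": {"deltas": [[[0, 0, 0, 0, 1, 0, 1], [0, 0, 0, 0, 1, 0, 1], [0, 0, 0, 0, 0, 0, 1]]]}}

```text
t: 16.15
position: [0.5671, 0.1892, 0.0777]
eef_rot: [0.699, 0.105, 0.7, -0.106]
force: [-3.0, -6.7, 5.0]
finger_gap: -0.001
```

>>> {"name": "drive_tool", "arguments": {"deltas": [[[0, 0, 0, 0, 1, 0, 1], [0, 0, 0, 0, 1, 0, 1], [0, 0, 0, 0, 0, 0, 1]]]}}

```text
t: 16.4
position: [0.5673, 0.19, 0.0777]
eef_rot: [0.698, 0.104, 0.7, -0.107]
force: [-3.8, -8.6, 6.9]
finger_gap: -0.004
```

Force climbs immediately on re-pressing, so the pad is loaded, but the residual may be only about 5 N after ratchet fall-back. I'll top up to about 19–20 N on this stroke, where the spring takes less of the force.

>>> {"name": "drive_tool", "arguments": {"deltas": [[[0, 0, 0, 0, 1, 0, 1], [0, 0, 0, 0, 1, 0, 1], [0, 0, 0, 0, 0, 0, 1]]]}}

```text
t: 16.65
position: [0.5676, 0.1908, 0.0776]
eef_rot: [0.698, 0.104, 0.7, -0.108]
force: [-4.9, -9.9, 8.9]
finger_gap: 0.001
```

>>> {"name": "drive_tool", "arguments": {"deltas": [[[0, 0, 0, 0, 1, 0, 1], [0, 0, 0, 0, 1, 0, 1], [0, 0, 0, 0, 0, 0, 1]]]}}

```text
t: 16.9
position: [0.5678, 0.1916, 0.0776]
eef_rot: [0.698, 0.104, 0.7, -0.109]
force: [-6.8, -13.7, 10.7]
finger_gap: 0.001
```

>>> {"name": "drive_tool", "arguments": {"deltas": [[[0, 0, 0, 0, 1, 0, 1], [0, 0, 0, 0, 1, 0, 1], [0, 0, 0, 0, 0, 0, 1]]]}}

```text
t: 17.15
position: [0.568, 0.1922, 0.0775]
eef_rot: [0.697, 0.103, 0.701, -0.11]
force: [-8.2, -16.1, 13.2]
finger_gap: 0.002
```

>>> {"name": "drive_tool", "arguments": {"deltas": [[[0, 0, 0, 0, 1, 0, 1], [0, 0, 0, 0, 0, 0, 1], [0, 0, 0, 0, 0, 0, 1]]]}}

```text
t: 17.4
position: [0.5681, 0.1926, 0.0775]
eef_rot: [0.697, 0.103, 0.701, -0.11]
force: [-9.0, -16.4, 12.6]
finger_gap: -0.003
```

>>> {"name": "drive_tool", "arguments": {"deltas": [[[0, 0, 0, 0, 1, 0, 1], [0, 0, 0, 0, 0, 0, 1], [0, 0, 0, 0, 0, 0, 1]]]}}

```text
t: 17.65
position: [0.5683, 0.1931, 0.0775]
eef_rot: [0.697, 0.103, 0.701, -0.11]
force: [-9.9, -18.4, 14.4]
finger_gap: -0.004
```

>>> {"name": "drive_tool", "arguments": {"deltas": [[[0, 0, 0, 0, -4, 0, 1], [0, 0, 0, 0, -5, 0, 1], [0, 0, 0, 0, -5, 0, 1], [0, 0, 0, 0, -3, 0, 1], [0, 0, 0, 0, 0, 0, 1], [0, 0, 0, 0, 0, 0, 1]]]}}

```text
t: 18.15
position: [0.5657, 0.1851, 0.0779]
eef_rot: [0.699, 0.105, 0.699, -0.105]
force: [-0.3, 0.4, 0.1]
finger_gap: -0.0
```

>>> {"name": "drive_tool", "arguments": {"deltas": [[[0, 0, 0, 0, 3, 0, 1], [0, 0, 0, 0, 2, 0, 1], [0, 0, 0, 0, 0, 0, 1]]]}}

```text
t: 18.4
position: [0.5669, 0.1887, 0.0777]
eef_rot: [0.699, 0.105, 0.699, -0.106]
force: [-1.8, -4.0, 2.9]
finger_gap: 0.001
```

>>> {"name": "drive_tool", "arguments": {"deltas": [[[0, 0, 0, 0, 1, 0, 1], [0, 0, 0, 0, 1, 0, 1], [0, 0, 0, 0, 0, 0, 1]]]}}

```text
t: 18.65
position: [0.5671, 0.1893, 0.0777]
eef_rot: [0.699, 0.105, 0.7, -0.106]
force: [-4.0, -6.3, 5.6]
finger_gap: -0.0
```

>>> {"name": "drive_tool", "arguments": {"deltas": [[[0, 0, 0, 0, 1, 0, 1], [0, 0, 0, 0, 1, 0, 1], [0, 0, 0, 0, 0, 0, 1]]]}}

```text
t: 18.9
position: [0.5673, 0.1901, 0.0777]
eef_rot: [0.698, 0.104, 0.7, -0.107]
force: [-4.3, -8.3, 6.9]
finger_gap: 0.005
```

The curve is the same as the last press, so the clamp holds repeatably. I'll retreat to the earlier viewpoint and measure the pad's spring compression in the picture.

>>> {"name": "drive_tool", "arguments": {"deltas": [[[0, 0, 0, 0, -5, 0, 1], [0, 0, 0, 0, -5, 0, 1], [0, 0, 0, 0, 0, 0, 1], [0, 0, 0, -10, 0, 0, 1], [0, 0, 0, -25, 0, 0, 1], [0, 0, 0, -35, 0, 0, 1], [0, 0, 0, -36, 0, 0, 1], [0, 0, 0, 0, -20, 2, 1], [0, 0, 0, 0, -20, 2, -1], [0, 0, 0, 0, -20, 0, -1], [0, 0, 0, 0, -2, 0, -1], [0, 0, 0, 0, 0, 0, -1]]]}}

```text
t: 19.9
position: [0.551, 0.1222, 0.1847]
eef_rot: [0.7, 0.106, 0.699, -0.106]
force: [0.0, 0.2, 0.5]
finger_gap: 0.562
```

>>> {"name": "drive_tool", "arguments": {"deltas": [[[0, 0, 0, 0, 0, 0, -1], [0, 0, 0, 0, 0, 0, -1], [0, 0, 0, 0, 0, 0, -1], [0, 0, 0, 0, 0, 0, -1]]]}}

```text
t: 20.23
position: [0.5509, 0.124, 0.1837]
eef_rot: [0.699, 0.105, 0.699, -0.104]
force: [-0.4, -0.7, 0.1]
finger_gap: 1.0
```

Run:
```python
from h import *
go(550.9,122.3,183.4,-17.1)
C,a=shot('wrist','w6');shot('side','s6');shot('scene','c6')
f=lambda im:np.clip(im*2.2,0,255).astype('uint8')
b=cv2.imread('pics/w4.png')
r=lambda im:cv2.resize(f(im),(400,600),interpolation=cv2.INTER_CUBIC)
m=np.hstack([r(b[140:270,215:302]),r(a[140:270,215:302])]) # 4.6x
cv2.imwrite('pics/m6.png',m)
```

```text
t 20.23 pos [550.9 124.  183.7] heading -17.02 F [-0.4 -0.7  0.1] gap 1.0
shift [ 0.3 -1.6  0.5] turn [ 0.08 -0.01 -0.02] j7 [-0.33  0.35 -0.01  1.87  0.    0.92 -0.63]
```

View pics/m6.png

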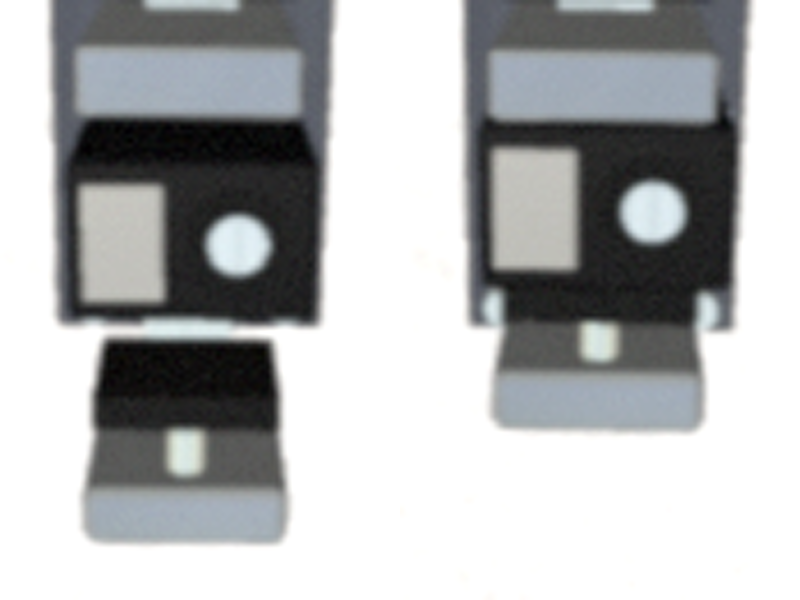

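Right panel: the block sits flat and square against the fixed jaw, with the pad on its other face. The pad-to-jaw gap shrank: pad rear edge 430→323, jaw edge 488→372. I'll convert that to compression.

Run:
```python
from h import *
W=cam('wrist');o=dict(manip.get_obs())
o4=dict(o);o4['position']=np.array([.5509,.1223,.1834]);W4=cam('wrist',o4)
w=lambda x,y:np.array([215+x/4.598,140+y/4.615])
d=np.array([np.cos(np.radians(-107.1)),np.sin(np.radians(-107.1)),0])
for n,C,x,fj,pad,j0,j1 in(('before',W4,187,120,430,488,542),('after',W,598-400,123,323,372,430)):
    P=lambda y,z:plane(C,w(x,y),z)@d*1000
    f=P(fj,.086);print(n,'fixed 0; pad rear',np.round(P(pad,.083)-f,1),'jaw front',np.round(P(j0,.086)-f,1),'jaw back',np.round(P(j1,.086)-f,1),'gap',np.round(P(j0,.086)-P(pad,.083),1))
```

```text
before fixed 0; pad rear 66.6 jaw front 78.4 jaw back 91.3 gap 11.9
after fixed 0; pad rear 42.1 jaw front 51.6 jaw back 64.6 gap 9.4
```

Run:
```python
from h import *
W=cam('wrist');o=dict(manip.get_obs())
o4=dict(o);o4['position']=np.array([.5509,.1223,.1834]);W4=cam('wrist',o4)
ims=[snapshot('wrist').astype(float) for _ in range(8)]
a=np.mean(ims,0);b=cv2.imread('pics/w4.png').astype(float)
d=np.array([np.cos(np.radians(-107.1)),np.sin(np.radians(-107.1)),0])
for n,C,im,x,rows in(('b',W4,b,187,(430,488)),('a',W,a,198,(323,372))):
    X=215+x/4.598; cols=[c for c in range(int(X)-16,int(X)+17) if abs(c-X)>6]
    p=im[:,cols].mean((1,2));g=np.abs(np.gradient(p));e=[]
    for r in rows:
        y0=140+r/4.615;k=np.arange(int(y0)-3,int(y0)+5);e.append((k*g[k]).sum()/g[k].sum())
    P=[plane(C,(X,e[i]),z)@d*1000 for i,z in((0,.083),(1,.086))]
    print(n,np.round(e,2),np.round(p[int(e[0])-5:int(e[1])+6],0),'gap',round(P[1]-P[0],2))
```

```text
b [232.71 245.49] [15. 15. 15. 15. 16. 20. 31. 38. 40. 40. 40. 40. 41. 40. 40. 40. 40. 43.
 54. 68. 75. 78. 79. 80.] gap 12.08
a [208.68 219.47] [15. 15. 15. 15. 16. 21. 31. 38. 39. 40. 40. 40. 40. 40. 40. 43. 54. 68.
 74. 77. 78. 79.] gap 9.61
```

The sub-pixel check gives 2.5 mm of pad compression, about 7.4 N. That is within the 4.5–21 N band, and the arm is clear, so I'm handing in.

Run:
```python
from h import *
print(manip.get_obs()['t'],manip.hand_in())
```

```text
the job is handed in; nothing more can be done
20.7833 None
```

I set the middle-sized block upright on the bed and released it, clamped it using the trigger alone, and handed the job in at about 20.8 s of the 67 s. I got no verdict back.

- **Squeezing:** I pushed the trigger with the shut fingers rather than straddling it and the handle, so the wrist force read the trigger force. It took one full stroke, a second to about 19.7 N, and a top-up to about 20.5 N. I stopped there, below the roughly 25 N at which the block cracks.
- **Last checks:** The wrist picture shows the block upright, square and flat against the fixed jaw. The pad spring is compressed by about 2.5 mm, so it grips with about 7.4 N (wanted 4.5 to 21 N).
- **Trigger and bystanders:** The wrist force fell to zero when I backed off, and the trigger met the fingers at its rest position on the next press. I did not measure its return directly. The robot was open and clear of everything. I kept well away from the mug, jar and screwdriver, but did not re-measure where they stand.
- **What did not quite agree:** The force curve on re-pressing suggested the remaining grip could be nearer 5 N. A final light press after the top-up gave almost the same curve, so the top-up may have added little. The picture measurement is the better evidence, good to about 1 to 2 N.

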